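# Put a socket away in a tilt-out bin with a push-push catch

## Task

The grey tilt-out parts bin is locked shut by a push-push catch: push its front in until it meets the firm stop and let go, so that it tips open; put the long socket inside; then push the bin shut the same way, so that the catch takes it, and leave it locked. Feel for the stop and never push on the bin or its frame with more than 25 N, and leave everything else where it is.

Things in the scene. Friction and masses are not known exactly. Their poses are not given: they have to be found in the camera images.
- frame: Fixed sheet-metal frame of the tilt-out bin, 140 deep (x) x 180 wide (y) x 130 high (z) mm; origin at the centre of its underside. Its open front faces its own -x; +x is the way the bin is pushed shut. Sides and roof end at x = -70 mm; the roof spans z 124 to 130 mm.
- bin (a joint): Tilt of the grey plastic bin, rad: 0 upright, growing as its top tips out of the frame, towards frame -x. Locked 0.13 to 0.17 (the catch is mounted at an unmeasured depth that differs per start), fully open 0.60. Unlocked, a damped spring swings it open in about a second. Pushed in to its rubber stop and let go, it locks if it was open and opens if it was locked; let go short of the stop, nothing changes.
- bin_front (a point): Good place to push: point on the bin's flat 180 mm wide outer front face, on the centre line, 100 mm above the hinge, 12 below the panel's top edge. Axes turn with the bin. Takes 2 to 6 N, with a slight click on the way, until the stop, where the force climbs steeply (some 10 N per mm); 8 to 12 N is plenty, over 25 N damages the catch. The stop lies deeper than the locked position, at different depths for locking and releasing: feel for it.
- bin_hinge (a point): Middle of the bin's fixed hinge line, which runs across the frame (y) at the frame's x = -70, z = 8 mm. The bin's front panel is 5 mm thick, its outer face 5 mm in front of the hinge, reaching 112 mm above it. When pushing the open bin shut, follow the panel's arc about the hinge (its top edge rises as it closes); a straight push rubs along it and takes more force.
- bin_inside (a point): Middle of the bin's inner floor, 38 mm behind the hinge; axes as the bin's (x to its back, z along the front panel). Inside 76 long (x), 146 wide (y); back and side walls 50 to 70 high. Open, floor and panel form a V, and the mouth lies in front of the roof: from the roof's front edge to the panel's top edge, then 67 mm in front of the hinge and 98 mm above the bench. Load it there, from above.
- long_socket: Loose steel wrench socket standing upright, a plain cylinder 29 mm across and 60 high, 0.1 to 0.21 kg; origin at the centre of its underside, z along the cylinder. The one to put away.
- short_socket: Loose steel socket 29 mm across and 30 high, standing; origin at the centre of its underside. Stays.
- wrench: Chrome socket wrench lying on the bench, about 260 mm long, origin near its middle on the bench. Stays.
- hammer: Hammer with a blue rubber grip, 280 mm long, lying along its own x; origin near its middle. Stays.
- jar: Closed glass jar of hex nuts, 72 mm across, 100 high; origin at the centre of its underside. Stays.
- tape: Black tape measure, 70 x 36 x 62 mm, origin at the centre of its underside. Stays.
- screwdriver: Screwdriver lying along its own x; origin near its middle. Stays.
Things that resemble listed ones, but are neither listed nor needed, are in the scene too. What is shaped like the long_socket but pink is not meant. Leave any purple look-alike of the frame alone.

How it is judged:
By the outcome, as a careful person would: the job done as asked, in the order asked, and still so for the second after the job is handed in, with the robot touching nothing.
It also fails if it takes over 67 s, if anything falls off the work surface, if the arm or the gripper's body presses on something with over 40 N, if the wrist force passes 120 N, or if a joint passes its speed limit or range.

## Robot

A 7-joint arm with a two-finger parallel gripper is mounted at the origin on the work surface. World frame = base frame: x ahead of the robot, y to its left, z up, the work surface at z = 0. Lengths are in m, angles in rad, forces in N, time in s.
With the tool pointing down it reaches from about 0.35 to 0.9 m from the base axis. Payload 7.2 kg.
Tool frame: the origin (TCP) lies midway between the tips of the shut fingers; the grasp point (between the pads) lies 19 mm behind it; z points along the fingers, x is the direction in which the jaws open and shut, and the axes are right-handed (so a half turn about z gives the same grasp; the last joint's range is limited). The gripper opens to 88 mm and grips with 3 to 60 N. Pads are 20 mm wide; open, the fingers measure 115 mm over their backs; the gripper's body (75 mm by 178 mm) begins 61 mm behind the grasp point.
Start: joints at [-1.226, 0.411, -0.013, 1.596, 0.006, 1.134, -0.082], TCP at [0.251, 0.573, 0.223] pointing down, gripper open.
Joint ranges: [-2.95, 2.95], [-0.29, 1.99], [-1.47, 1.44], [0.14, 2.54], [-1.03, 4.17], [0.13, 1.85], [-2.86, 2.86]. Speed limits (rad/s): [2.39, 2.39, 3.01, 3.01, 3.14, 3.14, 3.14].

## Interface

Orientations are given as a unit quaternion [x, y, z, w].
In Python, from rig import * gives the robot as it stands.
- The arm moves only by the tool move_arm, never from a script. Its argument "plan" is text: rows parted by semicolons, each of 5 numbers parted by spaces: the finger opening in mm, from 0 to 87.8, then the shift along the tool's x, y, z in mm, then the turn about the tool's z in rad. In form: gripper tx ty tz roll; .... A call has 1 to 5 rows; each row shifts and turns the commanded pose from where the row before left it, along the tool's axes as they then stand; what a row does not reach is not made up. A row lasts 1/10 s, in which the tool goes at most 50 mm and 8.59 degrees, less where a joint would pass 70% of its speed; a pose out of reach is approached as far as the arm can. A call with a gripper value outside its range is refused whole. The fingers move at their own pace and stop on an object; the grip force is fixed at half the most. Time passes only in rows, so rows that do not move let the fingers close. It gives the time, the measured TCP pose, the force and the opening at its end, in the units of the state.
- observe(): the state, without advancing time (a new reading comes with each control period).
- camera(name): name is "scene" or "top" or "wrist"; returns a dict with "img" (420x560x3 uint8, red, green, blue), "mtx" (3x3 intrinsics, pixels), "dist" ([k1, k2, p1, p2, k3] as OpenCV has them; the pictures are not rectified), "rvec" (rotation vector, rad) and "tvec" (3), from world to camera coordinates, as OpenCV has them. Camera axes: x right, y down, z forward; pixel columns grow to the right and rows downward; lengths in m; the calibration is good to about 2 mm. A picture is of the moment at which its call begins. There is no depth.
- hand_in(): hands the job in, once; it reports no verdict.
The state is a dict: "t": time; "q": joint angles; "joint_vel": joint speeds; "joint_torque": joint torques, N m; "tool_pos": TCP position; "tcp_rot": TCP orientation; "ft_force": force on the tool from outside, world axes, zero at the start; "moment": the same for the moment, N m; "width": finger opening in m.
Only numpy, scipy, OpenCV 4.12 (cv2) and the standard library are available. Lean on these libraries where they do the work, as an engineer would, in place of code of your own. Each camera call takes 0.05 s, during which the arm holds its last target. There are 200 camera calls.

## Working session

There is one attempt and no reset: what is moved stays moved. The work goes in short steps, Python scripts to look and compute and a tool call to move; the robot and the scene stay as the last step left them, time stands still between calls to the robot, and variables do not carry over. Pictures are saved under pics/ and viewed, about 8 in all and at most 12, crops included, and the job is handed in when it is done.

Besides the shell and the picture viewer there is one more tool, called after "Request:" in YAML: its name, and indented under it one key for each argument. move_arm: Moves the arm, as the interface text tells. Its arguments: {"type":"object","properties":{"plan":{"type":"string"}},"required":["plan"]}

```bash
mkdir -p pics; ls; cat > h.py <<'E'
from rig import *
import numpy as np, cv2
from scipy.spatial.transform import Rotation as R
def snap(n,f):
    c=camera(n); cv2.imwrite('pics/'+f+'.png',c['img'][:,:,::-1]); np.save('pics/'+f+'.npy',c,allow_pickle=True); return c
def load(f): return np.load('pics/'+f+'.npy',allow_pickle=True).item()
def ray(c,uv):
    p=cv2.undistortPoints(np.array([[uv]],float),c['mtx'],c['dist'])[0,0]
    Rm=cv2.Rodrigues(np.array(c['rvec'],float))[0]; t=np.array(c['tvec'],float).ravel()
    return -Rm.T@t, Rm.T@np.array([p[0],p[1],1.])
def atz(c,uv,z):
    o,d=ray(c,uv); return o+d*(z-o[2])/d[2]
def tri(c1,u1,c2,u2):
    o1,d1=ray(c1,u1);o2,d2=ray(c2,u2)
    s=np.linalg.lstsq(np.c_[d1,-d2],o2-o1,rcond=None)[0]
    a,b=o1+s[0]*d1,o2+s[1]*d2; return (a+b)/2,np.linalg.norm(a-b)
def proj(c,P):
    return cv2.projectPoints(np.atleast_2d(np.array(P,float)),np.array(c['rvec'],float),np.array(c['tvec'],float),c['mtx'],c['dist'])[0][:,0]
E
python3 - <<'E'
from h import *
np.set_printoptions(precision=4,suppress=True)
a=snap('top','top0');b=snap('scene','scene0')
s=observe();print(s['t'],s['tool_pos'],s['tcp_rot'],R.from_quat(s['tcp_rot']).as_matrix(),s['ft_force'],s['width'])
for c in(a,b):print(ray(c,(280,210)))
E
```

```text
pics
0.1 [0.2506 0.5721 0.2219] [ 0.837   0.5472 -0.0006  0.0005] [[ 0.4011  0.916  -0.0005]
 [ 0.916  -0.4011 -0.0014]
 [-0.0015  0.0001 -1.    ]] [-0.3828 -0.6229  0.2891] 0.08785563726373069
(array([0.3069, 0.0089, 1.4184]), array([ 0.1817,  0.0146, -0.9833]))
(array([1.2563, 0.2682, 0.6076]), array([-0.7824, -0.271 , -0.5611]))
```

View pics/top0.png

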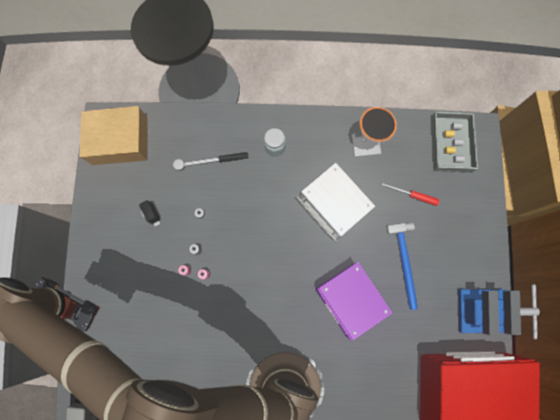

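View pics/scene0.png

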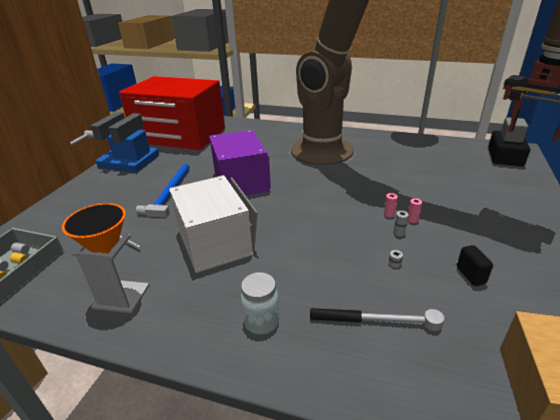

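The top view shows the grey/white frame at (338,201), with the bin panel on its lower-left edge from (298,199) to (334,238). The purple look-alike is at (354,300).

Long-socket candidates:
- Grey at top (194,249) / scene (402,222), which looks tall.
- Grey at top (199,213) / scene (396,258), which looks short.
- Pinks at top (183,269) and (203,273), to be ignored.

Next is one close crop to check the choice.

```bash
python3 - <<'E'
from h import *
t=cv2.imread('pics/top0.png');s=cv2.imread('pics/scene0.png')
f=lambda i,x,y,w,h:cv2.resize(i[y:y+h,x:x+w],(400,300),interpolation=cv2.INTER_CUBIC)
m=np.vstack([np.hstack([f(t,288,158,100,75+0),f(s,160,170,120,90+0)]),np.hstack([f(t,164,205,80,75-0) if 0 else f(t,154,205,100,75),f(s,366,180,120,90)])])
cv2.imwrite('pics/m0.png',m)
E
```

```text
(no output)
```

View pics/m0.png

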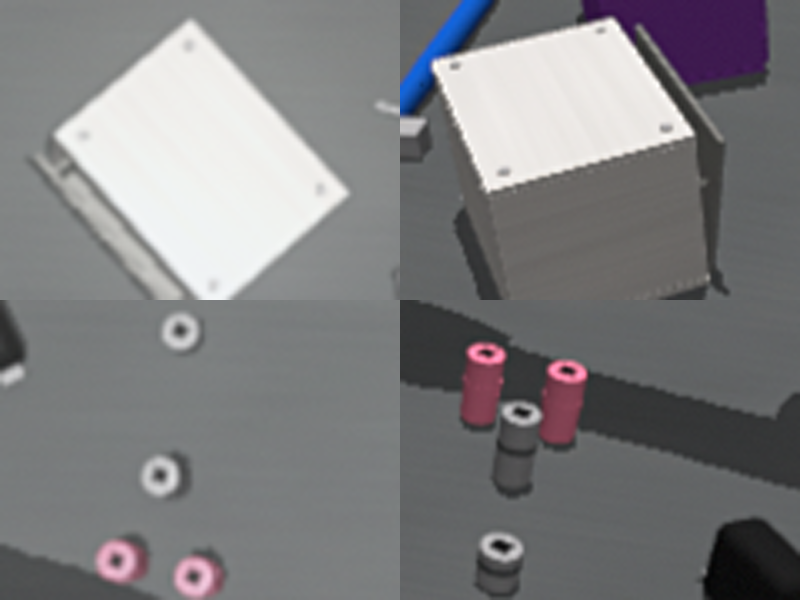

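The crop confirms it: the tall grey one at top (194,249) / scene (402,214) is the long socket. The other grey one is short and the two behind are pink.

```bash
python3 - <<'E'
from h import *
np.set_printoptions(precision=4,suppress=True)
t=load('top0');s=load('scene0')
T=lambda x,y:(288+(x-1.5)/4,158+(y-1.5)/4);S=lambda x,y:(160+(x-1.2)*.3,170+(y-1.2)*.3)
T2=lambda x,y:(154+(x-1.5)/4,205+(y-1.5)/4);S2=lambda x,y:(366+(x-1.2)*.3,180+(y-1.2)*.3)
roof={'A':((192,20),(88,192)),'B':((350,193),(33,63)),'C':((212,303),(215,18)),'D':((54,136),(292,135))}
P={}
for k,(a,b) in roof.items(): P[k],e=tri(t,T(*a),s,S(*b));print(k,P[k],e, atz(t,T(*a),.13),atz(s,S(*b),.13))
print('panel top', tri(t,T(28,157),s,S(322,140)))
print('long',tri(t,T2(161,176),s,S2(120,112)),atz(t,T2(161,176),.06),atz(s,S2(120,112),.06))
print('short',tri(t,T2(181,31),s,S2(100,247)))
for u in((120,260),(199,277)):print('pink',atz(t,T2(*u),.06))
for u in((86,54),(168,72)):print('pink',atz(s,S2(*u),.06))
from scipy.optimize import least_squares
def f(p):
    x,y,th=p;Rz=R.from_euler('z',th).as_matrix();c=np.array([[70,-90,130],[70,90,130],[-70,-90,130],[-70,90,130]])/1000
    return c@Rz.T+[x,y,0]
best=None
for th0 in np.arange(0,6.3,.3):
  def g(p):
    c=f(p);o=[]
    # A:+x? assign: front(-x)=C,D
    for k,i in zip('ABCD',(1,0,2,3)):
        a,b=roof[k];o+=[*(proj(t,c[i])[0]-T(*a)),*(proj(s,c[i])[0]-S(*b))]
    return np.array(o)
  r=least_squares(g,[.6,-.1,th0],loss='soft_l1')
  if best is None or r.cost<best.cost:best=r
print(best.x,best.cost,best.fun.round(1))
x,y,th=best.x
Rz=R.from_euler('z',th).as_matrix()
print('fx dir',Rz[:,0],'hinge',Rz@[-.07,0,.008]+[x,y,0])
E
```

```text
A [ 0.6985 -0.1381  0.1265] 0.0038686112464380432 [ 0.6984 -0.1395  0.13  ] [ 0.7022 -0.1332  0.13  ]
B [ 0.565  -0.2593  0.1258] 0.005026876677657015 [ 0.5655 -0.2607  0.13  ] [ 0.571  -0.2518  0.13  ]
C [ 0.4772 -0.1525  0.1312] 0.00620188911937795 [ 0.4786 -0.1555  0.13  ] [ 0.475  -0.1502  0.13  ]
D [ 0.6044 -0.0348  0.1262] 0.00024212954331269594 [ 0.6035 -0.0346  0.13  ] [ 0.6096 -0.0325  0.13  ]
panel top (array([ 0.5904, -0.0173,  0.1159]), np.float64(0.004071985046297713))
long (array([0.4271, 0.2981, 0.0585]), np.float64(0.002026005918700218)) [0.427  0.2967 0.06  ] [0.4289 0.299  0.06  ]
short (array([0.5488, 0.2956, 0.0275]), np.float64(0.002281300966334836))
pink [0.3601 0.3253 0.06  ]
pink [0.3491 0.2622 0.06  ]
pink [0.3533 0.2687 0.06  ]
pink [0.3639 0.3315 0.06  ]
[ 0.5865 -0.1452  5.4453] 5.435263325360664 [-0.8 -0.6 -1.1 -0.8 -1.1 -0.3 -1.  -1.2 -0.7  1.9 -0.8 -0.5 -0.5 -1.
  0.4 -0.8]
fx dir [ 0.6691 -0.7432  0.    ] hinge [ 0.5397 -0.0931  0.008 ]
```

The frame sits at (0.5865, -0.1452) with yaw -0.838, and the long socket is at (0.427, 0.298) with its top near 60 mm. I'll turn the tool by 0.426 so tool y = frame +x, the push direction, then travel to a point in front of the panel.

Request:
move_arm:
  plan: "0 0 0 0 0.142; 0 0 0 0 0.142; 0 0 0 0 0.142; 0 -17 46 0 0; 0 -17 46 0 0"

```text
t: 0.6
tool_pos: [0.2863, 0.4807, 0.2216]
tcp_rot: [0.933, 0.359, -0.0, 0.001]
ft_force: [2.1, 0.2, 1.2]
width: 0.0516
```

Request:
move_arm:
  plan: "0 -17 46 0 0; 0 -17 46 0 0; 0 -17 46 0 0; 0 -17 46 0 0; 0 -17 46 0 0"

```text
t: 1.1
tool_pos: [0.3776, 0.2514, 0.2226]
tcp_rot: [0.934, 0.358, -0.0, -0.0]
ft_force: [1.8, -0.1, 0.3]
width: 0.0112
```

Request:
move_arm:
  plan: "0 -17 46 0 0; 0 -17 46 0 0; 0 -17 46 0 0; 0 -17 46 0 0; 0 0 0 0 0"

```text
t: 1.6
tool_pos: [0.4513, 0.0649, 0.2229]
tcp_rot: [0.935, 0.354, 0.0, 0.001]
ft_force: [0.4, 0.6, -0.5]
width: 0.0005
```

Request:
move_arm:
  plan: "0 -20 40 0 0; 0 -20 40 0 0; 0 0 20 0 0; 0 0 0 0 0"

```text
t: 2.0
tool_pos: [0.4877, -0.0319, 0.2225]
tcp_rot: [0.934, 0.356, -0.0, 0.001]
ft_force: [0.2, 0.4, 0.6]
width: 0.0007
```

```bash
python3 - <<'E'
from h import *
np.set_printoptions(precision=4,suppress=True)
c=snap('wrist','w1');s=observe();print(s['tool_pos'],s['ft_force'])
hx=np.array([.5397,-.0931,.008]);X=np.array([.6691,-.7432,0]);Y=np.array([.7432,.6691,0])
print('roof front corners',proj(c,[hx+Y*k+[0,0,.122] for k in(-.09,.09)]))
for th in(.13,.17):
  e=hx+X*(-.005*np.cos(th)-.112*np.sin(th))+np.array([0,0,.112*np.cos(th)])
  print(th,proj(c,[e+Y*k for k in(-.09,.09)]))
E
```

```text
[ 0.4869 -0.0301  0.2223] [-0.2593  0.5233 -0.7201]
roof front corners [[182.1343 290.8369]
 [362.5507 289.8809]]
0.13 [[183.4771 268.19  ]
 [361.0235 267.22  ]]
0.17 [[183.2575 263.9459]
 [361.183  262.9686]]
```

View pics/w1.png

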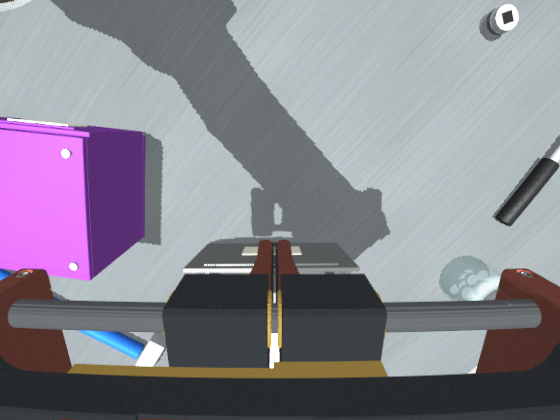

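The wrist view shows the panel's top edge at v≈270 from u 185 to 360, which matches the prediction (267), and the fingers are centred on it. Next I lower and approach.

Request:
move_arm:
  plan: "0 0 0 45 0; 0 0 0 45 0; 0 -3 10 34 0; 0 0 15 0 0; 0 0 0 0 0"

```text
t: 2.55
tool_pos: [0.5025, -0.0511, 0.0992]
tcp_rot: [0.934, 0.358, -0.0, 0.0]
ft_force: [0.3, 0.6, 0.2]
width: 0.0004
```

Request:
move_arm:
  plan: "0 0 4 0 0; 0 0 3 0 0; 0 0 3 0 0; 0 0 2 0 0; 0 0 0 0 0"

```text
t: 3.05
tool_pos: [0.5098, -0.0596, 0.0991]
tcp_rot: [0.934, 0.358, 0.0, 0.0]
ft_force: [-0.6, 0.0, -0.1]
width: 0.0003
```

Request:
move_arm:
  plan: "0 0 2 0 0; 0 0 2 0 0; 0 0 2 0 0; 0 0 1 0 0; 0 0 0 0 0"

```text
t: 3.55
tool_pos: [0.5142, -0.0649, 0.0986]
tcp_rot: [0.934, 0.358, -0.0, 0.0]
ft_force: [-1.1, 0.6, -0.7]
width: 0.0007
```

Request:
move_arm:
  plan: "0 0 1 0 0; 0 0 1 0 0; 0 0 1 0 0; 0 0 1 0 0; 0 0 0 0 0"

```text
t: 4.05
tool_pos: [0.5169, -0.0678, 0.0987]
tcp_rot: [0.934, 0.358, 0.0, 0.0]
ft_force: [-0.2, 0.4, 0.3]
width: 0.0007
```

Request:
move_arm:
  plan: "0 0 1 0 0; 0 0 1 0 0; 0 0 1 0 0; 0 0 0 0 0"

```text
t: 4.45
tool_pos: [0.5185, -0.0696, 0.0986]
tcp_rot: [0.934, 0.358, -0.0, -0.0]
ft_force: [-2.2, 1.0, 2.0]
width: 0.0005
```

Request:
move_arm:
  plan: "0 0 1 -0.2 0; 0 0 1 -0.2 0; 0 0 0 0 0"

```text
t: 4.75
tool_pos: [0.5201, -0.0713, 0.099]
tcp_rot: [0.934, 0.358, -0.0, -0.0]
ft_force: [-2.3, 2.7, 1.4]
width: 0.0003
```

Request:
move_arm:
  plan: "0 0 1 -0.2 0; 0 0 0 0 0"

```text
t: 4.95
tool_pos: [0.5208, -0.0722, 0.0992]
tcp_rot: [0.934, 0.358, 0.0, -0.0]
ft_force: [-1.7, 3.1, 1.6]
width: 0.0006
```

Request:
move_arm:
  plan: "0 0 1 -0.2 0; 0 0 0 0 0"

```text
t: 5.15
tool_pos: [0.5215, -0.073, 0.0994]
tcp_rot: [0.934, 0.358, 0.0, 0.0]
ft_force: [-2.0, 3.1, 0.2]
width: 0.0006
```

Request:
move_arm:
  plan: "0 0 0.8 -0.1 0; 0 0 0 0 0"

```text
t: 5.35
tool_pos: [0.5221, -0.0736, 0.0995]
tcp_rot: [0.934, 0.358, 0.0, 0.0]
ft_force: [-2.4, 3.4, 1.2]
width: 0.0008
```

Request:
move_arm:
  plan: "0 0 0.8 -0.1 0; 0 0 0 0 0"

```text
t: 5.55
tool_pos: [0.5226, -0.0741, 0.0996]
tcp_rot: [0.934, 0.358, 0.0, 0.0]
ft_force: [-1.9, 2.5, 0.1]
width: 0.0006
```

Request:
move_arm:
  plan: "0 0 0.8 -0.1 0; 0 0 0 0 0"

```text
t: 5.75
tool_pos: [0.5232, -0.0747, 0.0998]
tcp_rot: [0.934, 0.358, 0.0, 0.0]
ft_force: [-1.8, 2.0, -0.9]
width: 0.0008
```

Request:
move_arm:
  plan: "0 0 0.8 -0.1 0; 0 0 0 0 0"

```text
t: 5.95
tool_pos: [0.5237, -0.0754, 0.0998]
tcp_rot: [0.934, 0.358, 0.0, 0.0]
ft_force: [-1.5, 1.9, -0.2]
width: 0.0005
```

Request:
move_arm:
  plan: "0 0 0.8 -0.1 0; 0 0 0 0 0"

```text
t: 6.15
tool_pos: [0.5242, -0.076, 0.1]
tcp_rot: [0.934, 0.358, 0.0, 0.0]
ft_force: [-1.8, 2.9, -0.2]
width: 0.0004
```

Request:
move_arm:
  plan: "0 0 0.8 -0.1 0; 0 0 0 0 0"

```text
t: 6.35
tool_pos: [0.5247, -0.0766, 0.1]
tcp_rot: [0.934, 0.358, 0.0, 0.0]
ft_force: [-1.4, 2.0, -0.5]
width: 0.0005
```

Request:
move_arm:
  plan: "0 0 0.8 -0.1 0; 0 0 0 0 0"

```text
t: 6.55
tool_pos: [0.5251, -0.077, 0.1001]
tcp_rot: [0.934, 0.358, -0.0, -0.0]
ft_force: [-1.6, 2.7, -0.7]
width: 0.0005
```

Request:
move_arm:
  plan: "0 0 0.8 -0.1 0; 0 0 0 0 0"

```text
t: 6.75
tool_pos: [0.5254, -0.0772, 0.1001]
tcp_rot: [0.934, 0.358, -0.0, -0.0]
ft_force: [-2.9, 3.9, 0.6]
width: 0.0006
```

Request:
move_arm:
  plan: "0 0 0.8 0 0; 0 0 0 0 0"

```text
t: 6.95
tool_pos: [0.5256, -0.0774, 0.1001]
tcp_rot: [0.934, 0.358, -0.001, -0.001]
ft_force: [-2.9, 5.5, 3.0]
width: 0.0005
```

Request:
move_arm:
  plan: "0 0 0.5 0 0; 0 0 0 0 0"

```text
t: 7.15
tool_pos: [0.5256, -0.0775, 0.1001]
tcp_rot: [0.934, 0.358, -0.001, -0.001]
ft_force: [-6.0, 6.7, 3.6]
width: 0.0004
```

Contact has firmed up: about 9 N with no further travel. One more nudge, then I let go.

Request:
move_arm:
  plan: "0 0 0.5 0 0; 0 0 0 0 0"

```text
t: 7.35
tool_pos: [0.5257, -0.0776, 0.1001]
tcp_rot: [0.934, 0.358, -0.001, -0.001]
ft_force: [-7.0, 7.1, 4.5]
width: 0.0
```

Request:
move_arm:
  plan: "0 0 -20 0 0; 0 0 -45 0 0; 0 0 -40 0 0; 0 0 0 -45 0; 60 0 0 -45 0"

```text
t: 7.85
tool_pos: [0.4559, -0.0011, 0.1909]
tcp_rot: [0.934, 0.358, -0.001, 0.001]
ft_force: [0.9, 0.3, 0.8]
width: 0.0058
```

Request:
move_arm:
  plan: "60 0 0 0 0; 60 0 0 0 0; 60 0 0 0 0; 60 0 0 0 0; 60 0 0 0 0"

```text
t: 8.35
tool_pos: [0.4563, -0.0013, 0.1893]
tcp_rot: [0.934, 0.358, -0.001, 0.0]
ft_force: [0.2, 0.9, 1.2]
width: 0.0447
```

```bash
python3 - <<'E'
from h import *
np.set_printoptions(precision=4,suppress=True)
s=observe();print(s['tool_pos'],s['tcp_rot'])
b=snap('scene','s2');a=snap('wrist','w2')
t=cv2.imread('pics/w2.png');s=cv2.imread('pics/s2.png')
cv2.imwrite('pics/m2.png',np.hstack([cv2.resize(t,(400,300)),cv2.resize(s[150:300,150:350],(400,300))]))
E
```

```text
[ 0.4563 -0.0013  0.1893] [ 0.9339  0.3576 -0.0009  0.0001]
```

View pics/m2.png

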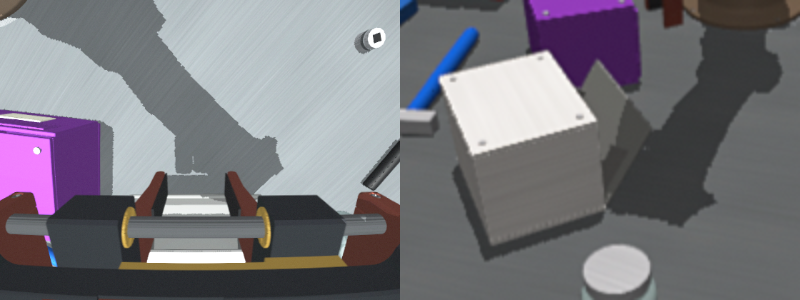

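The bin is tipped open: its panel leans out at (620,110) in the right tile. Next, the socket.

Request:
move_arm:
  plan: "60 29.6 -40.2 0 0; 60 29.6 -40.2 0 0; 60 29.6 -40.2 0 0; 60 29.6 -40.2 0 0; 60 29.6 -40.2 0 0"

```text
t: 8.95
tool_pos: [0.432, 0.2494, 0.1901]
tcp_rot: [0.934, 0.358, -0.0, 0.0]
ft_force: [1.4, -0.3, 0.1]
width: 0.0599
```

Request:
move_arm:
  plan: "60 20 -30 0 0; 60 9 -10 0 0; 60 0 0 0 0"

```text
t: 9.25
tool_pos: [0.4269, 0.2981, 0.1896]
tcp_rot: [0.933, 0.359, -0.0, 0.0]
ft_force: [0.1, -0.4, 0.4]
width: 0.06
```

```bash
python3 - <<'E'
from h import *
np.set_printoptions(precision=4,suppress=True)
a=snap('wrist','w3')
s=observe();print(s['tool_pos'],s['tcp_rot'])
print(proj(a,[[.427,.2975,.06],[.427,.2975,0],s['tool_pos']]))
t=cv2.imread('pics/w3.png');cv2.imwrite('pics/m3.png',t)
E
```

```text
[0.4274 0.296  0.1897] [ 0.9337  0.3581 -0.0005  0.0006]
[[273.8433 203.8479]
 [273.8926 192.1479]
 [272.5069 257.3741]]
```

View pics/m3.png

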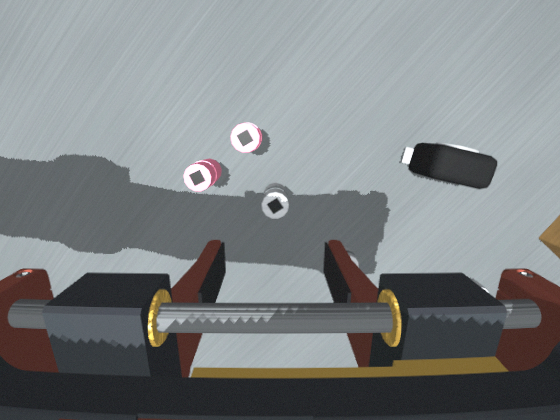

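The socket's top is at (275,205) against a predicted (274,204), so it is centred between the fingers with the pinks clear at (246,138) and (200,177). I descend and grip.

Request:
move_arm:
  plan: "60 0 0 45 0; 60 0 0 45 0; 60 0 -1 40 0; 60 0 0 25 0; 60 0 0 4 0"

```text
t: 9.8
tool_pos: [0.4259, 0.2935, 0.0287]
tcp_rot: [0.934, 0.356, -0.002, 0.002]
ft_force: [-1.2, 0.5, -0.1]
width: 0.0598
```

Request:
move_arm:
  plan: "10 0 0 0 0; 10 0 0 0 0; 10 0 0 0 0; 10 0 0 0 0; 10 0 0 0 0"

```text
t: 10.3
tool_pos: [0.4273, 0.2979, 0.0323]
tcp_rot: [0.934, 0.358, 0.001, -0.0]
ft_force: [-0.3, -1.2, 6.2]
width: 0.0282
```

Request:
move_arm:
  plan: "10 0 0 -10 0; 10 0 0 -30 0; 10 0 0 -45 0; 10 0 0 -45 0; 10 0 0 0 0"

```text
t: 10.8
tool_pos: [0.4293, 0.2992, 0.1673]
tcp_rot: [0.934, 0.358, 0.004, -0.002]
ft_force: [-0.0, 0.2, -1.9]
width: 0.0282
```

```bash
python3 - <<'E'
from h import *
np.set_printoptions(precision=4,suppress=True)
a=snap('wrist','w4')
s=observe();print(s['tool_pos'],s['tcp_rot'],s['ft_force'],s['width'])
cv2.imwrite('pics/m4.png',cv2.resize(cv2.imread('pics/w4.png')[100:340,120:440],(640,480)))
E
```

```text
[0.428  0.2985 0.1645] [ 0.9337  0.3579  0.0027 -0.0013] [-0.0742  0.2876 -2.5506] 0.02833270322404643
```

View pics/m4.png

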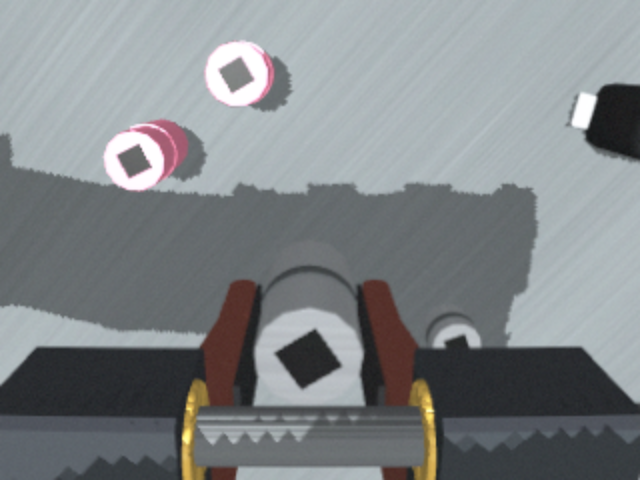

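```bash
python3 - <<'E'
from h import *
np.set_printoptions(precision=4,suppress=True)
c=load('w4');s=observe();M=R.from_quat(s['tcp_rot']).as_matrix();p=np.array(s['tool_pos'])
q=atz(c,(274,278.5),p[2]+.028);print('offset tool frame mm',M.T@(q-p)*1000)
hx=np.array([.5397,-.0931,0]);X=np.array([.6691,-.7432,0])
off=(M.T@(q-p))[1]
g=hx-.023*X; g[2]=p[2]; d=M.T@(g-p)*1000; print('move to have TCP over d=23:',d, M)
E
```

```text
offset tool frame mm [  1.3113   3.1139 -27.994 ]
move to have TCP over d=23: [-178.7159  342.9521   -1.2392] [[ 0.7437  0.6685  0.0042]
 [ 0.6684 -0.7438  0.0044]
 [ 0.0061 -0.0005 -1.    ]]
```

The socket is held with its axis about 3 mm along +y of the TCP. I carry it high to a point over the mouth.

Request:
move_arm:
  plan: "10 -22 42 -10 0; 10 -22 42 -8 0; 10 -22 42 0 0; 10 -22 42 0 0; 10 -22 42 0 0"

```text
t: 11.35
tool_pos: [0.4843, 0.0658, 0.1782]
tcp_rot: [0.934, 0.358, -0.001, -0.0]
ft_force: [1.5, -0.0, -1.7]
width: 0.0285
```

Request:
move_arm:
  plan: "10 -22 42 0 0; 10 -22 42 0 0; 10 -22 40 0 0; 10 0 0 0 0; 10 0 0 0 0"

```text
t: 11.85
tool_pos: [0.5179, -0.0697, 0.178]
tcp_rot: [0.934, 0.356, -0.001, -0.0]
ft_force: [0.5, 1.8, -2.4]
width: 0.0286
```

```bash
python3 - <<'E'
from h import *
np.set_printoptions(precision=4,suppress=True)
a=snap('wrist','w5');b=snap('scene','s5')
s=observe();M=R.from_quat(s['tcp_rot']).as_matrix();p=np.array(s['tool_pos'])
hx=np.array([.5397,-.0931,0]);X=np.array([.6691,-.7432,0]);Y=np.array([.7432,.6691,0])
print(p,s['ft_force'],s['width'],'rel hinge x',(p-hx)@X,'y',(p-hx)@Y)
e=hx+X*(-.0674)+np.array([0,0,.0976]);r=hx+[0,0,.13]
print('panel edge',proj(a,[e-.09*Y,e+.09*Y]),'roof edge',proj(a,[r-.09*Y,r+.09*Y]))
print('scene: panel',proj(b,[e-.09*Y,e+.09*Y]),'roof',proj(b,[r-.09*Y,r+.09*Y]))
cv2.imwrite('pics/m5.png',np.hstack([cv2.resize(cv2.imread('pics/w5.png')[120:360,120:440],(400,300)),cv2.resize(cv2.imread('pics/s5.png')[130:280,170:370],(400,300))]))
E
```

```text
[ 0.5182 -0.0673  0.1782] [ 0.0803  0.414  -1.3012] 0.028414295245066345 rel hinge x -0.03354440883384673 y 0.0012341704165134935
panel edge [[168.6932 177.4022]
 [380.9376 176.3693]] roof edge [[163.2757 266.969 ]
 [387.1903 266.0446]]
scene: panel [[248.958  179.4677]
 [275.9426 213.5146]] roof [[223.3919 174.5021]
 [247.6011 209.3883]]
```

View pics/m5.png

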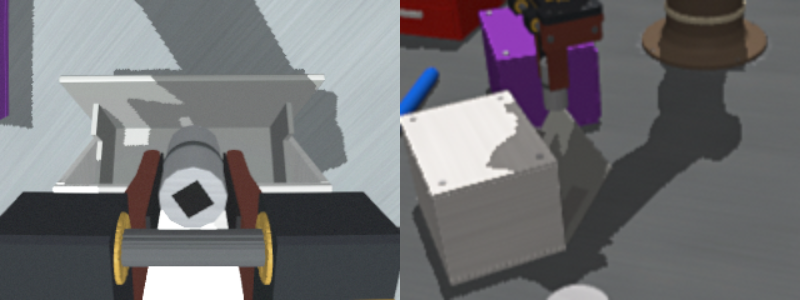

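The mouth is below the socket: panel edge at tile v=78, roof edge at v=188, socket between them. I move 6.5 mm towards the frame and go down.

Request:
move_arm:
  plan: "10 -1 6.5 0 0; 10 0 0 30 0; 10 0 0 25 0; 10 0 0 15 0; 10 0 0 0 0"

```text
t: 12.45
tool_pos: [0.5212, -0.073, 0.1073]
tcp_rot: [0.933, 0.359, -0.002, -0.001]
ft_force: [-0.3, -0.5, -1.6]
width: 0.0283
```

Request:
move_arm:
  plan: "10 0 0 4 0; 10 0 0 4 0; 10 0 0 0 0"

```text
t: 12.75
tool_pos: [0.5228, -0.0739, 0.1015]
tcp_rot: [0.934, 0.358, 0.0, 0.0]
ft_force: [-0.6, 0.1, -1.5]
width: 0.0282
```

Request:
move_arm:
  plan: "10 0 0 3 0; 10 0 0 2 0; 10 0 0 0 0"

```text
t: 13.05
tool_pos: [0.5231, -0.0744, 0.0964]
tcp_rot: [0.934, 0.358, 0.0, 0.0]
ft_force: [0.3, -0.2, -1.5]
width: 0.0283
```

Request:
move_arm:
  plan: "10 0 0 2 0; 10 0 0 2 0; 10 0 0 0 0"

```text
t: 13.35
tool_pos: [0.5245, -0.0754, 0.0931]
tcp_rot: [0.934, 0.358, 0.002, 0.001]
ft_force: [2.8, -3.8, 1.5]
width: 0.0283
```

The socket touches the panel lightly (about 5 N). I back off 1 mm and release.

Request:
move_arm:
  plan: "10 0 0 -1.5 0; 10 0 0 0 0; 50 0 0 0 0; 50 0 0 0 0; 50 0 0 0 0"

```text
t: 13.85
tool_pos: [0.5218, -0.0736, 0.0934]
tcp_rot: [0.934, 0.358, -0.001, -0.001]
ft_force: [-0.7, -0.7, 0.2]
width: 0.0481
```

Request:
move_arm:
  plan: "50 0 0 0 0; 50 0 -3 -30 0; 50 0 -3 -45 0; 50 0 0 -35 0; 0 0 -40 0 0"

```text
t: 14.35
tool_pos: [0.4961, -0.0429, 0.2083]
tcp_rot: [0.935, 0.356, 0.004, 0.002]
ft_force: [1.3, 0.7, -0.2]
width: 0.0452
```

Request:
move_arm:
  plan: "0 0 -45 0 0; 0 0 0 0 0; 0 0 0 0 0"

```text
t: 14.65
tool_pos: [0.4613, -0.0056, 0.204]
tcp_rot: [0.933, 0.359, 0.0, -0.0]
ft_force: [1.0, 0.2, 0.5]
width: 0.0211
```

```bash
python3 - <<'E'
from h import *
np.set_printoptions(precision=4,suppress=True)
a=snap('wrist','w6');b=snap('scene','s6');t=snap('top','t6')
s=observe();p=np.array(s['tool_pos'])
hx=np.array([.5397,-.0931,0]);X=np.array([.6691,-.7432,0]);Y=np.array([.7432,.6691,0])
print(p,s['ft_force'],s['width'],'rel hinge x',(p-hx)@X,'y',(p-hx)@Y)
cv2.imwrite('pics/m6.png',np.hstack([cv2.resize(cv2.imread('pics/w6.png')[120:360,120:440],(400,300)),cv2.resize(cv2.imread('pics/s6.png')[130:280,170:370],(400,300))]))
E
```

```text
[ 0.4623 -0.0073  0.2038] [ 0.474  -0.613   0.6104] 0.009782199185438123 rel hinge x -0.11558524567395453 y -0.00010156636852589468
```

View pics/m6.png

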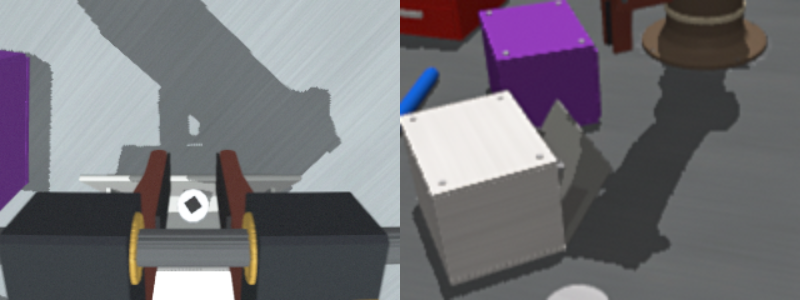

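The socket stands inside the open bin, its top at tile (193,205) just behind the panel. I lower in front of the panel and push along its arc.

Request:
move_arm:
  plan: "0 0 0 45 0; 0 0 0 45 0; 0 0 0 33 0; 0 0 10 0 0; 0 0 0 0 0"

```text
t: 15.3
tool_pos: [0.4698, -0.0161, 0.0811]
tcp_rot: [0.934, 0.357, -0.0, 0.001]
ft_force: [0.8, 0.2, 0.0]
width: 0.0006
```

Request:
move_arm:
  plan: "0 0 6 0 0; 0 0 5 0 0; 0 0 5 0 0; 0 0 3 0 0; 0 0 0 0 0"

```text
t: 15.8
tool_pos: [0.4817, -0.0284, 0.0812]
tcp_rot: [0.934, 0.358, 0.0, 0.0]
ft_force: [-0.5, -0.1, 0.4]
width: 0.0003
```

Request:
move_arm:
  plan: "0 0 3 0 0; 0 0 3 0 0; 0 0 2 0 0; 0 0 1 0 0; 0 0 0 0 0"

```text
t: 16.3
tool_pos: [0.4871, -0.0348, 0.0807]
tcp_rot: [0.934, 0.358, -0.0, -0.0]
ft_force: [-0.2, -0.3, 0.1]
width: 0.0004
```

Request:
move_arm:
  plan: "0 0 1 -0.5 0; 0 0 1 -0.5 0; 0 0 1 -0.6 0; 0 0 1 -0.6 0; 0 0 0 0 0"

```text
t: 16.8
tool_pos: [0.4896, -0.0375, 0.083]
tcp_rot: [0.934, 0.358, -0.0, -0.0]
ft_force: [-2.1, 3.1, 1.8]
width: 0.0005
```

Request:
move_arm:
  plan: "0 0 2 -1.3 0; 0 0 2 -1.3 0; 0 0 2 -1.3 0; 0 0 2 -1.2 0; 0 0 2 -1.2 0"

```text
t: 17.3
tool_pos: [0.4966, -0.0452, 0.0894]
tcp_rot: [0.934, 0.358, 0.0, -0.0]
ft_force: [-4.0, 3.9, 1.9]
width: 0.0004
```

Request:
move_arm:
  plan: "0 0 2 -1.1 0; 0 0 2 -1.1 0; 0 0 2 -1 0; 0 0 2 -1 0; 0 0 2 -1 0"

```text
t: 17.8
tool_pos: [0.5034, -0.0528, 0.0945]
tcp_rot: [0.934, 0.358, 0.0, 0.0]
ft_force: [-2.0, 2.7, 1.3]
width: 0.0004
```

Request:
move_arm:
  plan: "0 0 2 -0.8 0; 0 0 2 -0.8 0; 0 0 2 -0.7 0; 0 0 2 -0.7 0; 0 0 2 -0.7 0"

```text
t: 18.3
tool_pos: [0.5101, -0.0602, 0.0982]
tcp_rot: [0.934, 0.358, 0.0, 0.0]
ft_force: [-2.0, 2.7, -0.1]
width: 0.0005
```

Request:
move_arm:
  plan: "0 0 1.5 -0.5 0; 0 0 1.5 -0.5 0; 0 0 1.5 -0.4 0; 0 0 1.5 -0.4 0; 0 0 0 0 0"

```text
t: 18.8
tool_pos: [0.5142, -0.0647, 0.1]
tcp_rot: [0.934, 0.358, 0.0, 0.0]
ft_force: [-0.1, 1.6, -1.2]
width: 0.0003
```

Request:
move_arm:
  plan: "0 0 1 -0.2 0; 0 0 1 -0.2 0; 0 0 1 -0.2 0; 0 0 0 0 0"

```text
t: 19.2
tool_pos: [0.5161, -0.0669, 0.1006]
tcp_rot: [0.934, 0.358, 0.0, 0.0]
ft_force: [-1.4, 1.9, 0.2]
width: 0.0004
```

Request:
move_arm:
  plan: "0 0 1 -0.2 0; 0 0 1 -0.2 0; 0 0 1 -0.2 0; 0 0 0 0 0"

```text
t: 19.6
tool_pos: [0.5181, -0.0691, 0.1012]
tcp_rot: [0.934, 0.358, 0.0, 0.0]
ft_force: [-1.0, 2.6, -0.4]
width: 0.0009
```

Request:
move_arm:
  plan: "0 0 0.8 -0.1 0; 0 0 0.8 -0.1 0; 0 0 0 0 0"

```text
t: 19.9
tool_pos: [0.5192, -0.0703, 0.1015]
tcp_rot: [0.934, 0.358, 0.0, 0.0]
ft_force: [-1.4, 2.7, 2.0]
width: 0.0003
```

Request:
move_arm:
  plan: "0 0 0.8 -0.1 0; 0 0 0 0 0"

```text
t: 20.1
tool_pos: [0.5197, -0.0708, 0.1016]
tcp_rot: [0.934, 0.358, 0.0, 0.0]
ft_force: [-0.4, 2.6, 1.5]
width: 0.0007
```

Request:
move_arm:
  plan: "0 0 0.8 -0.1 0; 0 0 0.8 -0.1 0; 0 0 0 0 0"

```text
t: 20.4
tool_pos: [0.5208, -0.0721, 0.1017]
tcp_rot: [0.934, 0.358, 0.0, 0.0]
ft_force: [-1.4, 4.2, 2.4]
width: 0.0002
```

Request:
move_arm:
  plan: "0 0 0.8 -0.1 0; 0 0 0 0 0"

```text
t: 20.6
tool_pos: [0.5212, -0.0726, 0.1018]
tcp_rot: [0.934, 0.358, 0.0, 0.0]
ft_force: [-1.8, 2.5, 1.9]
width: 0.0006
```

Request:
move_arm:
  plan: "0 0 0.8 -0.1 0; 0 0 0 0 0"

```text
t: 20.8
tool_pos: [0.5217, -0.0732, 0.1018]
tcp_rot: [0.934, 0.358, 0.0, 0.0]
ft_force: [-0.7, 3.1, 1.7]
width: 0.0007
```

Request:
move_arm:
  plan: "0 0 0.8 -0.1 0; 0 0 0 0 0"

```text
t: 21.0
tool_pos: [0.5223, -0.0738, 0.102]
tcp_rot: [0.934, 0.358, 0.0, 0.0]
ft_force: [-0.8, 3.0, 2.5]
width: 0.0007
```

Request:
move_arm:
  plan: "0 0 0.8 -0.1 0; 0 0 0 0 0"

```text
t: 21.2
tool_pos: [0.5228, -0.0744, 0.1021]
tcp_rot: [0.934, 0.358, 0.0, 0.0]
ft_force: [-1.4, 2.7, 2.6]
width: 0.0002
```

Request:
move_arm:
  plan: "0 0 0.8 -0.1 0; 0 0 0 0 0"

```text
t: 21.4
tool_pos: [0.5233, -0.075, 0.1022]
tcp_rot: [0.934, 0.358, 0.0, 0.0]
ft_force: [-1.1, 2.7, 1.6]
width: 0.0004
```

Request:
move_arm:
  plan: "0 0 0.8 -0.1 0; 0 0 0 0 0"

```text
t: 21.6
tool_pos: [0.5238, -0.0756, 0.1022]
tcp_rot: [0.934, 0.358, -0.0, -0.0]
ft_force: [-1.6, 2.4, 2.5]
width: 0.0006
```

Request:
move_arm:
  plan: "0 0 0.8 -0.1 0; 0 0 0 0 0"

```text
t: 21.8
tool_pos: [0.5241, -0.0759, 0.1023]
tcp_rot: [0.934, 0.358, -0.0, -0.0]
ft_force: [-3.2, 4.0, 2.7]
width: 0.0006
```

Travel per step is shrinking and the force is rising, so the stop is near.

Request:
move_arm:
  plan: "0 0 0.8 0 0; 0 0 0 0 0"

```text
t: 22.0
tool_pos: [0.5243, -0.0761, 0.1023]
tcp_rot: [0.934, 0.358, -0.0, -0.001]
ft_force: [-4.8, 5.4, 5.1]
width: 0.0002
```

Request:
move_arm:
  plan: "0 0 0.6 0 0; 0 0 0 0 0"

```text
t: 22.2
tool_pos: [0.5244, -0.0762, 0.1023]
tcp_rot: [0.934, 0.358, -0.001, -0.001]
ft_force: [-5.6, 6.0, 6.1]
width: 0.0002
```

Request:
move_arm:
  plan: "0 0 0.6 0 0; 0 0 0 0 0"

```text
t: 22.4
tool_pos: [0.5246, -0.0764, 0.1023]
tcp_rot: [0.934, 0.358, -0.001, -0.001]
ft_force: [-5.7, 7.0, 6.5]
width: 0.0005
```

Request:
move_arm:
  plan: "0 0 0.4 0 0; 0 0 0 0 0"

```text
t: 22.6
tool_pos: [0.5247, -0.0765, 0.1023]
tcp_rot: [0.934, 0.358, -0.001, -0.001]
ft_force: [-6.8, 7.2, 7.1]
width: 0.0003
```

The stop is firm at about 10 N. I let go, retreat and watch.

Request:
move_arm:
  plan: "0 0 -20 0 0; 0 0 -45 0 0; 0 0 -45 0 0; 0 0 0 -45 0; 0 0 -40 -45 0"

```text
t: 23.1
tool_pos: [0.4314, 0.0267, 0.1859]
tcp_rot: [0.934, 0.356, 0.0, 0.002]
ft_force: [0.5, 1.5, 1.2]
width: 0.0007
```

Request:
move_arm:
  plan: "0 0 0 0 0; 0 0 0 0 0; 0 0 0 0 0; 0 0 0 0 0; 0 0 0 0 0"

```text
t: 23.6
tool_pos: [0.43, 0.0278, 0.1838]
tcp_rot: [0.934, 0.357, -0.001, 0.0]
ft_force: [-0.1, 0.8, 0.1]
width: 0.0002
```

Request:
move_arm:
  plan: "0 0 0 0 0; 0 0 0 0 0; 0 0 0 0 0; 0 0 0 0 0; 0 0 0 0 0"

```text
t: 24.1
tool_pos: [0.4302, 0.0287, 0.1847]
tcp_rot: [0.934, 0.358, 0.0, -0.0]
ft_force: [-0.2, -0.7, -0.3]
width: 0.0004
```

```bash
python3 - <<'E'
from h import *
np.set_printoptions(precision=4,suppress=True)
b=snap('scene','s7');t=snap('top','t7');w=snap('wrist','w7')
s=observe();print(s['t'],s['tool_pos'],s['ft_force'])
i=lambda f,x,y,w,h:cv2.resize(cv2.imread('pics/'+f+'.png')[y:y+h,x:x+w],(400,300))
cv2.imwrite('pics/m7.png',np.vstack([np.hstack([i('s7',160,170,120,90),i('t7',140,120,320,240)]),np.hstack([i('w7',0,0,560,420),i('s7',280,150,240,180)])]))
for n in('s','t'):
  d=cv2.absdiff(cv2.imread(f'pics/{n}7.png'),cv2.imread('pics/'+('scene0' if n=='s' else 'top0')+'.png')).max(2)
  print(n,(d[170:260,160:262]>40).sum() if n=='s' else (d[158:245,288:380]>40).sum())
E
```

```text
24.25 [0.4302 0.0287 0.1848] [-0.0305  0.1263 -0.3903]
s 0
t 164
```

View pics/m7.png

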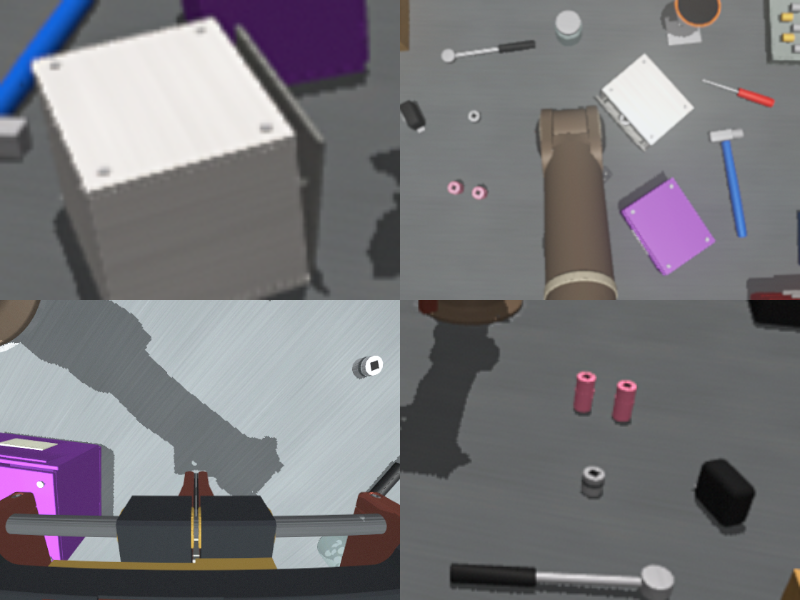

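The panel sits exactly where it was when locked: no pixels differ in the scene crop 1.5 s after release. The socket is gone from the bench and everything else is in place. Handing in.

```bash
python3 -c "
from rig import *
print(hand_in())"
```

```text
the job is handed in; nothing more can be done
None
```

The long socket is in the bin and the bin is shut and locked; I handed the job in at about 24 s of the 67 s allowed.

- **Opening:** I felt for the stop with the shut fingers (about 10 N, 11 N with the vertical part) and let go. The pictures showed the bin tipped open.
- **Loading:** I lowered the socket into the mouth from above until it touched the panel at about 5 N, backed off and released it. The wrist picture showed it standing inside, just behind the panel.
- **Closing:** I followed the panel's arc to the stop, where the sensor read about 10 N horizontally and 12 N in all, then let go.

**Last checks:** About 1.5 s after release the bin was still closed. In the scene picture, the region around the frame and panel showed no differences above threshold from the locked starting picture. The same comparison in the top view showed 164 changed pixels. I put that down to the arm and its shadow and did not check it further. In the final pictures the short socket, pink sockets, wrench, tape, jar, hammer, screwdriver and purple frame look unmoved, and the robot was touching nothing. The socket can't be seen inside the shut bin; it is no longer on the bench.

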